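# Snug down the pressing frame on a glued lino block

### The arm

A 7-joint arm with a two-finger parallel gripper is mounted at the origin on the work surface. World frame = base frame: x ahead of the robot, y to its left, z up, the work surface at z = 0. Lengths are in m, angles in rad, forces in N, time in s.
With the tool pointing down it reaches from about 0.4 to 0.85 m from the base axis. Payload 4.5 kg.
Tool frame: the origin (TCP) lies between the finger pads; the fingertips stand 19 mm ahead of it and the grasp point (between the pads) is the TCP (r.tips_ahead is the distance from the TCP to the fingertips, in m); z points along the fingers, y is the line along which they close (so a half turn about z gives the same grasp; the last joint's range is limited). The gripper opens to 88 mm and grips with 3 to 60 N. Pads are 18 mm wide; open, the fingers measure 123 mm over their backs; the gripper's body (75 mm by 187 mm) begins 45 mm behind the grasp point.
Start: joints at [1.328, 0.689, -0.195, 1.565, 0.157, 0.902, -0.215], TCP at [0.171, -0.601, 0.258] pointing down, gripper open.
Joint ranges: [-3.01, 3.01], [-0.46, 2.08], [-1.47, 1.51], [0.13, 2.56], [-1, 4.14], [0.04, 2.09], [-2.66, 2.66]. Speed limits (rad/s): [2.57, 2.57, 3.14, 3.14, 3.14, 3.14, 3.14].

### API

Orientations are given as a unit quaternion [x, y, z, w].
In Python, from plant import r, cams, models gives the robot as it stands. The module is installed in compiled form; this text tells all that it offers.
- The arm moves only by the tool jog_arm, never from a script. Its arguments are lists of equal length, an entry for each row: "turn": the turn, a rotation vector about the tool's x, y, z in rad, a list of three; "translation": the shift along the tool's x, y, z in m, a list of three; "grip": the closure, from 0 (fully open) to 1 (shut). In form: {"turn": [[ax, ay, az], ...], "translation": [[tx, ty, tz], ...], "grip": [grip, ...]}. A call has 1 to 20 rows; each row is the pose to reach, as a shift and turn from the pose commanded when the call began, along the tool's axes at that moment; what a row does not reach only later rows make up. A row lasts 1/8 s, in which the tool goes at most 62.5 mm and 10.7 degrees, less where a joint would pass 70% of its speed; a pose out of reach is approached as far as the arm can. A call with a gripper value outside its range is refused whole. The fingers move at their own pace and stop on an object; "force" is the grip in N (left out, the last holds). Time passes only in rows, so rows that repeat a pose let the fingers close. It gives the time, the measured TCP pose, the force, the opening and the grip force at its end, in the units of the state.
- r.get_state(): the state, without advancing time (a new reading comes with each control period).
- cams.snapshot(name): name is "scene" or "top" or "wrist"; returns the picture (420x560x3 uint8, red, green, blue); there is no depth.
- cams.camera_params(name): a dict with "fx", "fy", "cx", "cy" (pixels), "k1" (the pictures are not rectified: a ray, as slopes to the right and down, at radius r is drawn at 1 + k1 r^2 times it, then the intrinsics apply), "eye" and "orientation" of the camera in the world. Camera axes: x right, y up, looking along -z (the intrinsics and any distortion apply to the point x, -y, -z); pixel columns grow to the right and rows downward; lengths in m; the calibration is good to about 2 mm. A picture is of the moment at which its call begins: read the wrist's pose just before it. camera_params takes no time and is no camera call; for the wrist camera it gives the pose at the moment of the call.
- r.finish_job(): hands the job in; it is judged then, once.
Trained networks look in the newest picture that a camera, given by its name, has taken for a name from the list of things; names that differ only in an ending like _2 or _b are one class to them, and where a whole thing is asked for, a point or a joint stands for the part that bears it (a point fixed in the world has none). Each returns a list of dicts, best first, with "p" (0 to 1); they miss things now and then, are a little off and sometimes report something else, mostly with a low value. They report only what shows in the picture. A call takes as long as a camera call.
- models.find_in(camera, name): "position" ([x, y, z] in m, in world coordinates, good to about 4 mm: the middle of the surface that is visible of it).
- models.masks_of(camera, name): "pixels" (420x560 bool, what is visible of it).
- models.place_of(camera, name): "position" ([x, y, z] in m, in world coordinates, good to about 4 mm: a listed point, or the origin of a listed thing).
The state is a dict: "clock": time; "q": joint angles; "qd": joint speeds; "joint_torque": joint torques, N m; "tool_pos": TCP position; "eef_rot": TCP orientation; "contact_force": force on the tool from outside, world axes, zero at the start; "moment": the same for the moment, N m; "opening": opening from 0.0 (shut) to 1.0 (fully open); "finger_force": force on a finger pad.
Only numpy, scipy, OpenCV 4.12 (cv2) and the standard library are available. Lean on these libraries where they do the work, as an engineer would, in place of code of your own. Each camera call takes 0.05 s, during which the arm holds its last target. There are 200 camera calls.

### The job

Clamp the freshly glued lino block in the pressing frame by hand-tightening its four bar nuts the way one tightens a flange: working from corner to opposite corner, first bring all four part of the way down while none is tight yet, then go round again until all four are snug by feel, finger-tight and firm but not forced, with the board flat on the block. The top board must come down level, never more than about 5 mm lower at one rod than at the opposite one. Leave the brayer, the ink tin and the wooden stamp where they are, and let go at the end.

Things in the scene. Friction and masses are not known exactly. Their poses are not given: they have to be found in the camera images.
- press_base (a point): Pressing frame fixed to the bench: dark wooden base 270 x 230 mm, four upright 12 mm threaded rods at x = +-80, y = +-60 mm of this frame, ends 106 mm above the bench. Point: centre of the base's upper face, 24 mm above the bench; x to the far side, y left at yaw 0. The glued block (182 x 88 mm, lino on plywood, 22 to 25 mm thick, not measured) lies on it under the board's middle.
- board_top (a point): Loose top board of the frame, pale wood, 206 x 166 x 18 mm, about 0.45 kg, with a 13 mm hole for each rod. A light coil spring on each rod (4 to 6 N) lifts it against the nuts; at the start it hangs 5 to 8 mm clear of the block. Point: centre of its upper face, z its upward normal, x and y as the frame's.
- nut0_bar (a point): Bar nut 0, near left rod (x -80, y +60 mm), opposite nut 2. Cast steel: round foot 30 mm across, 10 mm high, on the board; above it a flat-sided grip bar 64 mm long, 16 mm thick, 8 to 30 mm above the underside. The rod end stands 4 to 13 mm above the bar. Point: on the nut's axis, 20 mm above its underside. x along the bar, y across it (pinch across y).
- nut0 (a joint): Angle of bar nut 0, rad, within 0.15 of 0 at the start; it grows as the nut is turned clockwise seen from above, which tightens: quick thread, 20 mm down a turn (3.2 mm per rad). As for all four: All four nuts stand at the same height when their angles are equal. The board meets the block at some angle between 1.7 and 2.6. A nut does not back off by itself.
- nut1_bar (a point): Bar nut 1, far left rod (x +80, y +60 mm), opposite nut 3. Cast steel: round foot 30 mm across, 10 mm high, on the board; above it a flat-sided grip bar 64 mm long, 16 mm thick, 8 to 30 mm above the underside. The rod end stands 4 to 13 mm above the bar. Point: on the nut's axis, 20 mm above its underside. x along the bar, y across it (pinch across y).
- nut1 (a joint): Angle of bar nut 1, rad, within 0.15 of 0 at the start; it grows as the nut is turned clockwise seen from above, which tightens: quick thread, 20 mm down a turn (3.2 mm per rad). As for all four: Running down takes 0.07 to 0.15 N m; once the board sits on the block the moment climbs by about 1 N m per rad. Snug is 0.3 to 0.45 N m while turning (20 to 35 N on the board); over 0.6 is forced.
- nut2_bar (a point): Bar nut 2, far right rod (x +80, y -60 mm), opposite nut 0. Cast steel: round foot 30 mm across, 10 mm high, on the board; above it a flat-sided grip bar 64 mm long, 16 mm thick, 8 to 30 mm above the underside. The rod end stands 4 to 13 mm above the bar. Point: on the nut's axis, 20 mm above its underside. x along the bar, y across it (pinch across y).
- nut2 (a joint): Angle of bar nut 2, rad, within 0.15 of 0 at the start; it grows as the nut is turned clockwise seen from above, which tightens: quick thread, 20 mm down a turn (3.2 mm per rad). As for all four: Once the fingers stop turning, thread and foot friction hold the nut, and the moment left on the fingers reads 0.1 to 0.2 N m less than while turning.
- nut3_bar (a point): Bar nut 3, near right rod (x -80, y -60 mm), opposite nut 1. Cast steel: round foot 30 mm across, 10 mm high, on the board; above it a flat-sided grip bar 64 mm long, 16 mm thick, 8 to 30 mm above the underside. The rod end stands 4 to 13 mm above the bar. Point: on the nut's axis, 20 mm above its underside. x along the bar, y across it (pinch across y).
- nut3 (a joint): Angle of bar nut 3, rad, within 0.15 of 0 at the start; it grows as the nut is turned clockwise seen from above, which tightens: quick thread, 20 mm down a turn (3.2 mm per rad). As for all four: A push down on the nut helps it turn (0.003 N m per N). While the board is cocked, its low nut tightens more gradually.
- brayer: Ink roller with a wooden handle lying to the right, 180 mm long: a bystander. Origin under its middle.
- ink_tin: Tin 72 mm across, 75 mm high, to the left: a bystander. Origin at the centre of its underside.
- seal_stamp: Turned wooden stamp, 34 mm across, 70 mm high, to the left: a bystander. Origin at the centre of its underside.

How it is judged:
On the way:
1. all four nuts are part of the way down (over 0.5 rad each) and none is tight yet (each under 15 N on the board) (value of joint each of nut0, nut1, nut2, nut3 above 0.5 rad and contact force between each of nut0, nut1, nut2, nut3 and board below 15 N), for 0.1 s.
At the end, for the whole second after the job is handed in: Every nut is snug (bears on the board with over 10 N, and never over 60 N), and the board lies flat on the block, level within 0.008 rad (contact force between each of nut0, nut1, nut2, nut3 and board above 10 N and angle between board's own z axis and vertical below 0.008 rad); the robot touches nothing.
It fails at once if the board is cocked by over 0.027 rad, 5.4 mm from one rod to the opposite one (angle between board's own z axis and vertical above 0.027 rad).
It fails at once if a nut is forced: it bears on the board with over 60 N (contact force between any of nut0, nut1, nut2, nut3 and board above 60 N).
It fails at once if the brayer, the ink tin or the stamp is moved by over 20 mm (distance of any of brayer, ink_tin, seal_stamp from where it was at the start of the episode above 0.02 m).
It also fails if it takes over 72 s, if anything falls off the work surface, if the arm or the gripper's body presses on something with over 40 N, if the wrist force passes 120 N, or if a joint passes its speed limit or range.

## Working session

There is one attempt and no reset: what is moved stays moved. The work goes in short steps, Python scripts to look and compute and a tool call to move; the robot and the scene stay as the last step left them, time stands still between calls to the robot, and variables do not carry over. Pictures are saved under pics/ and viewed, at most 10 in all, crops included, and the job is handed in when it is done.

Besides the shell and the picture viewer there is one more tool, called after "Call:" by a JSON object that holds its "method" and its "body". jog_arm: Moves the arm, as the interface text tells. Its arguments: {"type":"object","properties":{"turn":{"type":"array"},"translation":{"type":"array"},"grip":{"type":"array"},"force":{"type":"number"}},"required":["turn","translation","grip"]}

```bash
mkdir -p pics; python3 - <<'E'
from plant import r,cams,models
import cv2,numpy as np
s=r.get_state();print(s)
for c in ["top","scene"]:
    im=cams.snapshot(c);cv2.imwrite(f"pics/{c}0.png",im[:,:,::-1])
    for n in ["press_base","board_top","nut0_bar","nut1_bar","nut2_bar","nut3_bar"]:
        print(c,n,[(np.round(d["position"],4).tolist(),round(d["p"],2)) for d in models.place_of(c,n)][:4])
for n in ["brayer","ink_tin","seal_stamp"]:
    print(n,[(np.round(d["position"],4).tolist(),round(d["p"],2)) for d in models.place_of("top",n)][:4])
print(cams.camera_params("top"));print(cams.camera_params("wrist"))
E
```

```text
{'clock': 0.0, 'q': array([ 1.3277655 ,  0.68996823, -0.19452964,  1.56633526,  0.157336  ,
        0.90252962, -0.21506539]), 'qd': array([-6.06654909e-04, -1.42053087e-03,  6.13332711e-04, -5.99311582e-04,
       -6.12397089e-05, -4.17482175e-04,  6.69302217e-04]), 'joint_torque': array([ 8.14077612e-04, -5.27567625e+01, -1.26680128e+00, -1.53428507e+01,
       -5.27575251e-02,  6.53526688e-03,  1.44939736e-04]), 'tool_pos': array([ 0.17060601, -0.60063902,  0.2569226 ]), 'eef_rot': array([ 9.90424937e-01,  1.38049247e-01, -2.04800401e-04, -8.98772726e-04]), 'contact_force': array([-0.15972817,  0.36219727, -0.71727066]), 'moment': array([ 0.04418827, -0.04281375,  0.03391542]), 'finger_force': 0.0, 'opening': 0.9983429404554391}
top press_base []
top board_top [([0.5891, -0.0051, 0.0734], 0.95)]
top nut0_bar [([0.4961, 0.0432, 0.0927], 0.7)]
top nut1_bar [([0.6563, 0.0684, 0.0917], 0.66)]
top nut2_bar [([0.6774, -0.0465, 0.0932], 0.7)]
top nut3_bar [([0.5174, -0.0787, 0.0972], 0.56)]
scene press_base []
scene board_top [([0.5853, 0.0007, 0.0666], 0.66)]
scene nut0_bar [([0.4957, 0
[... 227 characters left out ...]
661, -0.0015], 0.73), ([0.5195, -0.0766, 0.0938], 0.41), ([0.6567, 0.0693, 0.0912], 0.21)]
ink_tin [([0.5876, 0.3497, 0.008], 0.66)]
seal_stamp [([0.4193, 0.3406, -0.0028], 0.63)]
{'fx': 387.69679894181763, 'fy': 387.69679894181763, 'cx': 276.68615637162804, 'cy': 211.41675318474168, 'k1': -0.1083048905877397, 'eye': array([0.38180656, 0.0222259 , 0.94909567]), 'orientation': array([-0.0613677 ,  0.07877827,  0.77720308, -0.6212756 ])}
{'fx': 334.5926189450429, 'fy': 334.5926189450429, 'cx': 281.8895247803136, 'cy': 205.77087293319408, 'k1': -0.04580934454709813, 'eye': array([ 0.23504101, -0.58420124,  0.38418499]), 'orientation': array([-0.10620848,  0.08003419, -0.59713547,  0.79103952])}
```

```bash
cat > h.py <<'E'
import numpy as np,cv2
from scipy.spatial.transform import Rotation as R
def proj(p,P):
    c=R.from_quat(p["orientation"]).inv().apply(np.atleast_2d(P)-p["eye"])
    s=np.c_[c[:,0],-c[:,1]]/-c[:,2:3]
    s=s*(1+p["k1"]*(s**2).sum(1,keepdims=True))
    return s*p["fx"]+[p["cx"],p["cy"]]
L=np.array([[-80,60],[80,60],[80,-60],[-80,-60]])/1000
def fit(W):
    W=np.array(W);A=L-L.mean(0);B=W-W.mean(0)
    y=np.arctan2((A[:,0]*B[:,1]-A[:,1]*B[:,0]).sum(),(A*B).sum())
    c,s=np.cos(y),np.sin(y);return W.mean(0),y,W.mean(0)+L@np.array([[c,s],[-s,c]])
E
python3 - <<'E'
from h import *
from plant import cams,r
T=np.array([[.4961,.0432],[.6563,.0684],[.6774,-.0465],[.5174,-.0787]])
S=np.array([[.4957,.0428],[.6568,.071],[.6798,-.0509],[.5217,-.0781]])
for W in (T,S,(T+S)/2): print(fit(W))
c,y,N=fit((T+S)/2)
im=cv2.imread("pics/top0.png");p=cams.camera_params("top")
u=proj(p,np.c_[N,np.full(4,.104)])
print(u)
x0,y0=(u.min(0)-35).astype(int);x1,y1=(u.max(0)+35).astype(int)
k=min(800/(x1-x0),600/(y1-y0))
out=cv2.resize(im[y0:y1,x0:x1],None,fx=k,fy=k,interpolation=cv2.INTER_CUBIC)
ends=[]
for n in N:
    a=[n+sg*.032*np.array([np.cos(y),np.sin(y)]) for sg in(-1,1)]
    e=(proj(p,np.c_[a,np.full(2,.1025)])-[x0,y0])*k
    cv2.line(out,*[tuple(int(v) for v in q) for q in e],(0,0,255),1)
print(x0,y0,k);cv2.imwrite("pics/c1.png",out)
E
```

```text
(array([ 0.5868, -0.0034]), np.float64(0.17730672591343044), array([[ 0.49747147,  0.041549  ],
       [ 0.65496303,  0.06976967],
       [ 0.67612853, -0.048349  ],
       [ 0.51863697, -0.07656967]]))
(array([ 0.5885, -0.0038]), np.float64(0.18179257011688887), array([[ 0.49897073,  0.04074784],
       [ 0.65633412,  0.0696747 ],
       [ 0.67802927, -0.04834784],
       [ 0.52066588, -0.0772747 ]]))
(array([ 0.58765, -0.0036 ]), np.float64(0.17955841841142964), array([[ 0.49822048,  0.04114775],
       [ 0.65564811,  0.06972297],
       [ 0.67707952, -0.04834775],
       [ 0.51965189, -0.07692297]]))
[[255.61303268 239.08686963]
 [228.81496707 174.6231461 ]
 [277.39100926 155.0066517 ]
 [305.62958887 218.07083894]]
193 120 3.896103896103896
```

View pics/c1.png

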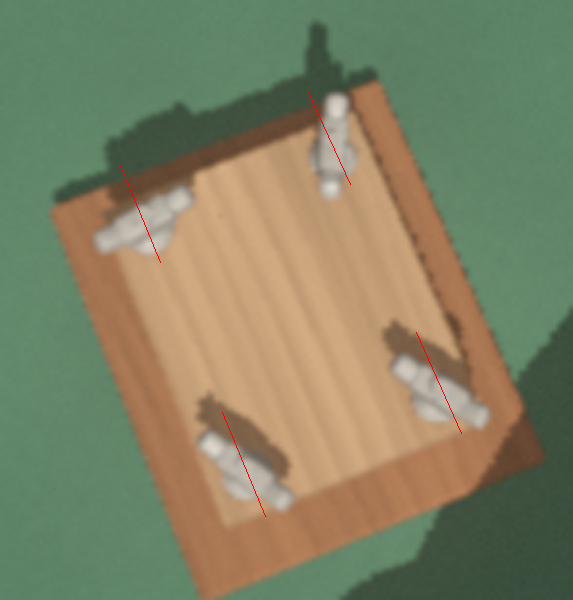

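View pics/scene0.png

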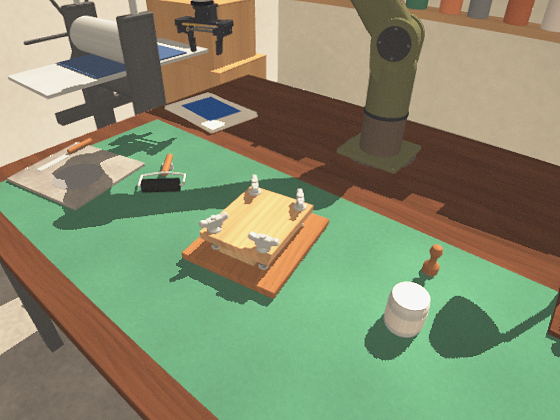

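The bars stand at different headings: ends in the crop are nut0 (210,445)-(283,500), nut1 (105,241)-(183,198), nut2 (336,105)-(330,190) and nut3 (402,368)-(480,415). The scene view shows the brayer, stamp and tin well clear of the frame.

```bash
cat >> h.py <<'E'
def back(p,uv,z):
    K=np.array([[p["fx"],0,p["cx"]],[0,p["fy"],p["cy"]],[0,0,1.]])
    s=cv2.undistortPoints(np.array(uv,float).reshape(-1,1,2),K,np.array([p["k1"],0,0,0.])).reshape(-1,2)
    d=R.from_quat(p["orientation"]).apply(np.c_[s[:,0],-s[:,1],-np.ones(len(s))])
    return p["eye"]+d*((z-p["eye"][2])/d[:,2])[:,None]
E
python3 - <<'E'
from h import *
from plant import cams,r
p=cams.camera_params("top")
E=np.array([[210,445],[283,500],[105,241],[183,198],[336,105],[330,190],[402,368],[480,415]])/3.896+[193,120]
W=back(p,E,.0985)[:,:2].reshape(4,2,2)
for w in W:
    d=w[1]-w[0];print(w.mean(0).round(4),np.linalg.norm(d).round(4),"heading",np.degrees(np.arctan2(d[1],d[0]))%180)
print(fit(W.mean(1)))
s=r.get_state();print(R.from_quat(s["eef_rot"]).as_matrix().round(3))
E
```

```text
[0.494  0.0409] 0.0521 heading 40.358938359848196
[0.6529 0.0682] 0.0522 heading 107.34790097194806
[ 0.6719 -0.0498] 0.0532 heading 163.37105849732401
[ 0.515  -0.0775] 0.0521 heading 45.602762481559694
(array([ 0.5834178 , -0.00451785]), np.float64(0.17067160653659974), array([[ 0.49438947,  0.04102287],
       [ 0.65206482,  0.06819795],
       [ 0.67244613, -0.05005856],
       [ 0.51477078, -0.07723364]]))
[[ 0.962  0.273  0.   ]
 [ 0.273 -0.962 -0.   ]
 [-0.     0.    -1.   ]]
```

```bash
cat >> h.py <<'E'
def go(s,xyz,hdg,cmd=None):
    "turn & translation in tool axes to reach xyz with tool x heading hdg (deg), pointing down"
    A=R.from_quat(s["eef_rot"]);h=np.radians(hdg)
    B=R.from_matrix(np.array([[np.cos(h),np.sin(h),0],[np.sin(h),-np.cos(h),0],[0,0,-1.]]))
    return (A.inv()*B).as_rotvec().round(4).tolist(),A.inv().apply(np.array(xyz)-s["tool_pos"]).round(4).tolist()
E
python3 - <<'E'
from h import *
from plant import r
print(go(r.get_state(),[.48,.03,.25],40.4))
E
```

```text
([0.0001, 0.0, -0.4283], [0.4699, -0.5227, 0.0077])
```

Call:
{"method": "jog_arm", "body": {"turn": [[0, 0, -0.428], [0, 0, -0.428], [0, 0, -0.428], [0, 0, -0.428], [0, 0, -0.428], [0, 0, -0.428], [0, 0, -0.428], [0, 0, -0.428], [0, 0, -0.428], [0, 0, -0.428], [0, 0, -0.428], [0, 0, -0.428], [0, 0, -0.428], [0, 0, -0.428], [0, 0, -0.428], [0, 0, -0.428]], "translation": [[0.47, -0.523, 0.007], [0.47, -0.523, 0.007], [0.47, -0.523, 0.007], [0.47, -0.523, 0.007], [0.47, -0.523, 0.007], [0.47, -0.523, 0.007], [0.47, -0.523, 0.007], [0.47, -0.523, 0.007], [0.47, -0.523, 0.007], [0.47, -0.523, 0.007], [0.47, -0.523, 0.007], [0.47, -0.523, 0.007], [0.47, -0.523, 0.007], [0.47, -0.523, 0.007], [0.47, -0.523, 0.007], [0.47, -0.523, 0.007]], "grip": [0.3, 0.3, 0.3, 0.3, 0.3, 0.3, 0.3, 0.3, 0.3, 0.3, 0.3, 0.3, 0.3, 0.3, 0.3, 0.3]}}

```text
clock: 2.85
tool_pos: [0.4797, 0.0291, 0.2508]
eef_rot: [0.939, 0.344, -0.0, 0.0]
contact_force: [-0.4, 0.5, -0.1]
opening: 0.703
finger_force: 0.0
```

```bash
python3 - <<'E'
from h import *
from plant import cams,r,models
s=r.get_state();print(s["q"].round(3),s["tool_pos"],s["moment"].round(3),s["contact_force"].round(2),s["opening"])
p=cams.camera_params("wrist");im=cams.snapshot("wrist")
cv2.imwrite("pics/w1.png",im[:,:,::-1]);np.save("w1.npy",p,allow_pickle=True)
for i in range(4): print([(np.round(d["position"],4).tolist(),round(d["p"],2)) for d in models.place_of("wrist",f"nut{i}_bar")][:4])
print(p)
E
```

```text
[-1.000e-03  5.200e-01 -2.380e-01  1.996e+00  1.960e-01  6.480e-01
 -1.233e+00] [0.47972174 0.02906514 0.2507884 ] [-0.003  0.008 -0.039] [-0.36  0.47 -0.07] 0.7027237864856757
[([0.4981, 0.0401, 0.0957], 0.66)]
[]
[([0.6747, -0.049, 0.0956], 0.97)]
[([0.5152, -0.0745, 0.088], 0.68), ([0.4238, 0.336, -0.0006], 0.15)]
{'fx': 334.5926189450429, 'fy': 334.5926189450429, 'cx': 281.8895247803136, 'cy': 205.77087293319408, 'k1': -0.04580934454709813, 'eye': array([0.53045537, 0.0714408 , 0.37717469]), 'orientation': array([-0.12112392,  0.05564582, -0.41648995,  0.89931566])}
```

View pics/w1.png

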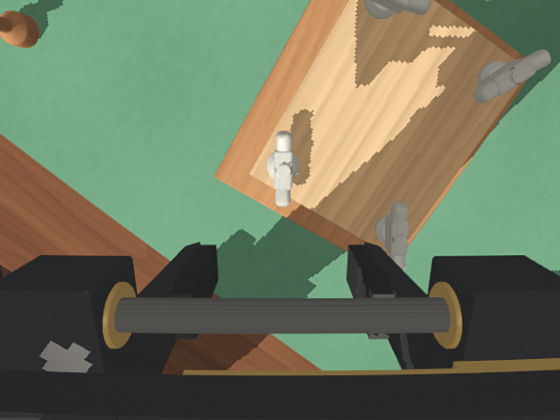

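Nut0 shows at (284,135)-(283,203), bar vertical in the image, so the heading fits; nut2 is at upper right (480,98)-(547,55).

```bash
python3 - <<'E'
from h import *
from plant import cams,r
p=np.load("w1.npy",allow_pickle=True).item()
w=back(p,[[284,135],[283,203]],.1)[:,:2];print(w,w.mean(0));d=w[1]-w[0];print(np.degrees(np.arctan2(d[1],d[0]))%180,np.linalg.norm(d))
print("rodtop",back(p,[[284,170]],.106))
u=proj(p,[r.get_state()["tool_pos"]+[0,0,z] for z in(0,-.15)]);print(u)
w=back(p,[[480,98],[547,55]],.1)[:,:2];print(w.mean(0))
d=w[1]-w[0];print(np.degrees(np.arctan2(d[1],d[0]))%180,np.linalg.norm(d))
E
```

```text
[[0.51932605 0.05945546]
 [0.4751893  0.02301918]] [0.49725767 0.04123732]
39.54074737281704 0.05723334538261635
rodtop [[0.49816453 0.04150192 0.106     ]]
[[278.87713234 276.49467881]
 [280.26689016 193.7957546 ]]
[ 0.67407814 -0.04974867]
164.1181406503506 0.06132048091602691
```

```bash
cat >> h.py <<'E'
NP=np.array([[.4975,.0413],[.6547,.0685],[.6743,-.0495],[.5171,-.0767]])
E
python3 - <<'E'
from h import *
from plant import r
print(go(r.get_state(),[.4977,.0413,.103],39.8))
E
```

```text
([0.0001, -0.0, 0.0099], [0.0207, 0.003, 0.1478])
```

Call:
{"method": "jog_arm", "body": {"turn": [[0, 0, 0.01], [0, 0, 0.01], [0, 0, 0.01], [0, 0, 0.01], [0, 0, 0.01], [0, 0, 0.01], [0, 0, 0.01], [0, 0, 0.01], [0, 0, 0.01]], "translation": [[0.02, 0.003, 0.06], [0.021, 0.003, 0.11], [0.021, 0.003, 0.148], [0.021, 0.003, 0.148], [0.021, 0.003, 0.148], [0.021, 0.003, 0.148], [0.021, 0.003, 0.148], [0.021, 0.003, 0.148], [0.021, 0.003, 0.148]], "grip": [0.5, 0.5, 0.5, 0.5, 1, 1, 1, 1, 1], "force": 15}}

```text
clock: 4.22
tool_pos: [0.4978, 0.043, 0.104]
eef_rot: [0.94, 0.341, 0.001, -0.001]
contact_force: [-2.7, 3.6, 5.7]
opening: 0.182
finger_force: 15.0
```

```bash
cat > st.py <<'E'
from h import *
from plant import r
s=r.get_state();A=R.from_quat(s["eef_rot"])
h=A.as_matrix()[:,0]
print("t",round(s["clock"],2),"pos",s["tool_pos"].round(4),"hdg",np.degrees(np.arctan2(h[1],h[0])).round(2),"F",s["contact_force"].round(2),"Ftool",A.inv().apply(s["contact_force"]).round(2),"M",s["moment"].round(3),"open",round(s["opening"]*88,1),"ff",s["finger_force"],"q7",s["q"][6].round(2))
E
python3 st.py
```

```text
t 4.22 pos [0.4978 0.043  0.104 ] hdg 39.87 F [-2.72  3.65  5.74] Ftool [ 0.26 -4.55 -5.74] M [ 0.569  0.481 -0.067] open 16.0 ff 15.00788829117397 q7 -1.35
```

Call:
{"method": "jog_arm", "body": {"turn": [[0, 0, 0], [0, 0, 0.17], [0, 0, 0.34], [0, 0, 0.51], [0, 0, 0.6], [0, 0, 0.6]], "translation": [[0, -0.0017, -0.001], [0, -0.0017, -0.0005], [0, -0.0017, 0], [0, -0.0017, 0.0005], [0, -0.0017, 0.0009], [0, -0.0017, 0.0009]], "grip": [1, 1, 1, 1, 1, 1], "force": 50}}

```text
clock: 4.97
tool_pos: [0.4977, 0.043, 0.1024]
eef_rot: [0.999, 0.048, 0.001, 0.0]
contact_force: [1.6, 0.1, 1.1]
opening: 0.18
finger_force: 50.0
```

```bash
python3 st.py
```

```text
t 4.97 pos [0.4977 0.043  0.1024] hdg 5.48 F [1.62 0.06 1.09] Ftool [ 1.62  0.09 -1.09] M [-0.001 -0.199 -0.034] open 15.9 ff 50.001820560428314 q7 -1.68
```

Call:
{"method": "jog_arm", "body": {"turn": [[0, 0, 0.17], [0, 0, 0.34], [0, 0, 0.5], [0, 0, 0.6], [0, 0, 0.6], [0, 0, 0.6], [0, 0, 0.6]], "translation": [[0, 0, 0.0005], [0, 0, 0.001], [0, 0, 0.0015], [0, 0, 0.0019], [0, 0, 0.0019], [0, 0, 0.0019], [0, 0, -0.06]], "grip": [1, 1, 1, 1, 1, 0.5, 0.5]}}

```text
clock: 5.85
tool_pos: [0.4934, 0.0427, 0.1582]
eef_rot: [0.969, -0.249, -0.006, 0.002]
contact_force: [1.2, 0.7, -0.1]
opening: 0.383
finger_force: 0.0
```

```bash
python3 st.py; python3 - <<'E'
from h import *
from plant import r
N=NP+[0,.0015]
s=r.get_state();d=go(s,[*N[2],.103],164.1);print(d, go(s,[*N[2],.103],164.1-180))
E
```

```text
t 5.85 pos [0.4934 0.0427 0.1582] hdg -28.82 F [ 1.21  0.73 -0.1 ] Ftool [ 0.71 -1.22  0.09] M [ 0.065 -0.095 -0.004] open 33.7 ff 0.0 q7 -2.02
([0.0157, -0.009, 2.9161], [0.2027, -0.0081, 0.0531]) ([0.0062, 0.0107, -0.2254], [0.2027, -0.0081, 0.0531])
```

Call:
{"method": "jog_arm", "body": {"turn": [[0, 0, -1.5], [0, 0, -1.5], [0, 0, -1.5], [0, 0, -1.5], [0, 0, -1.5], [0, 0, -1.5], [0, 0, -1.5], [0, 0, -1.5], [0, 0, -2.5], [0, 0, -2.5], [0, 0, -2.5], [0, 0, -2.5], [0, 0, -2.5], [0, 0, -3.367], [0, 0, -3.367], [0, 0, -3.367], [0, 0, -3.367], [0, 0, -3.367], [0, 0, -3.367], [0, 0, -3.367]], "translation": [[0, 0, -0.02], [0.2, -0.008, -0.02], [0.2, -0.008, -0.02], [0.2, -0.008, -0.02], [0.2, -0.008, -0.02], [0.2, -0.008, -0.02], [0.2, -0.008, -0.02], [0.2, -0.008, -0.02], [0.2, -0.008, -0.02], [0.2, -0.008, -0.02], [0.2, -0.008, -0.02], [0.2, -0.008, -0.02], [0.2, -0.008, -0.02], [0.2, -0.008, -0.02], [0.2, -0.008, -0.02], [0.2, -0.008, -0.02], [0.2, -0.008, -0.02], [0.2, -0.008, -0.02], [0.2, -0.008, 0.01], [0.2, -0.008, 0.01]], "grip": [0.5, 0.5, 0.5, 0.5, 0.5, 0.5, 0.5, 0.5, 0.5, 0.5, 0.5, 0.5, 0.5, 0.5, 0.5, 0.5, 0.5, 0.5, 0.5, 0.5]}}

```text
clock: 8.35
tool_pos: [0.6735, -0.0479, 0.1492]
eef_rot: [0.139, 0.99, -0.001, -0.003]
contact_force: [0.5, -0.0, -0.3]
opening: 0.501
finger_force: 0.0
```

```bash
python3 st.py; python3 - <<'E'
from h import *
from plant import r
N=NP+[0,.0015]
s=r.get_state();print(go(s,[*N[2],.103],164.1),s["q"].round(2))
E
```

```text
t 8.35 pos [ 0.6735 -0.0479  0.1492] hdg 164.03 F [ 0.5  -0.03 -0.3 ] Ftool [-0.49  0.11  0.3 ] M [ 0.05  -0.14   0.001] open 44.1 ff 0.0 q7 0.72
([-0.003, -0.0052, -0.0011], [-0.001, 0.0003, 0.0462]) [ 0.36  0.98 -0.74  1.47  0.73  0.99  0.72]
```

Call:
{"method": "jog_arm", "body": {"turn": [[0, 0, 0], [0, 0, 0], [0, 0, 0], [0, 0, 0], [0, 0, 0], [0, 0, 0], [0, 0, 0]], "translation": [[-0.001, 0, 0.03], [-0.001, 0, 0.045], [-0.001, 0, 0.045], [-0.001, 0, 0.045], [-0.001, 0, 0.045], [-0.001, 0, 0.045], [-0.001, 0, 0.045]], "grip": [0.5, 0.5, 0.5, 1, 1, 1, 1], "force": 15}}

```text
clock: 9.22
tool_pos: [0.6768, -0.0485, 0.1075]
eef_rot: [0.14, 0.99, -0.001, 0.0]
contact_force: [-0.8, -3.5, 4.2]
opening: 0.18
finger_force: 15.0
```

```bash
python3 st.py
```

```text
t 9.22 pos [ 0.6768 -0.0485  0.1075] hdg 163.91 F [-0.83 -3.5   4.18] Ftool [-0.17 -3.6  -4.17] M [-0.675  0.193 -0.08 ] open 15.9 ff 14.985490590333939 q7 0.69
```

Call:
{"method": "jog_arm", "body": {"turn": [[0, 0, 0], [0, 0, 0], [0, 0, 0.17], [0, 0, 0.34], [0, 0, 0.51], [0, 0, 0.6], [0, 0, 0.6]], "translation": [[0.001, -0.0013, 0.0015], [0.001, -0.0013, 0.0015], [0.001, -0.0013, 0.002], [0.001, -0.0013, 0.0025], [0.001, -0.0013, 0.003], [0.001, -0.0013, 0.0034], [0.001, -0.0013, 0.0034]], "grip": [1, 1, 1, 1, 1, 1, 1], "force": 50}}

```text
clock: 10.1
tool_pos: [0.6764, -0.0491, 0.1054]
eef_rot: [0.427, 0.904, -0.0, 0.002]
contact_force: [-1.5, -2.0, 10.7]
opening: 0.176
finger_force: 50.0
```

```bash
python3 st.py
```

```text
t 10.1 pos [ 0.6764 -0.0491  0.1054] hdg 129.51 F [-1.47 -2.03 10.72] Ftool [ -0.67  -2.42 -10.72] M [-0.704  0.357 -0.077] open 15.5 ff 49.989062547683716 q7 0.17
```

Call:
{"method": "jog_arm", "body": {"turn": [[0, 0, 0.17], [0, 0, 0.34], [0, 0, 0.5], [0, 0, 0.6], [0, 0, 0.6], [0, 0, 0.6], [0, 0, 0.6], [0, 0, 0.6], [0, 0, 0.6], [0, 0, 0.6]], "translation": [[0, -0.0006, -0.001], [0, -0.0006, -0.001], [0, -0.0006, -0.0005], [0, -0.0006, -0.0005], [0, -0.0006, -0.0005], [0, -0.0006, -0.0005], [0, -0.0006, -0.04], [0, -0.0006, -0.05], [0, -0.0006, -0.05], [0, -0.0006, -0.05]], "grip": [1, 1, 1, 1, 1, 0.5, 0.5, 0.5, 0.5, 0.5]}}

```text
clock: 11.35
tool_pos: [0.674, -0.0484, 0.1521]
eef_rot: [0.674, 0.739, -0.001, -0.001]
contact_force: [-0.1, 0.1, 0.2]
opening: 0.498
finger_force: 0.0
```

```bash
python3 st.py; python3 - <<'E'
from h import *
from plant import r,cams,models
s=r.get_state();print(go(s,[.6555,.0700,.15],107.3))
p=cams.camera_params("wrist");im=cams.snapshot("wrist");cv2.imwrite("pics/w2.png",im[:,:,::-1]);np.save("w2.npy",p,allow_pickle=True)
for i in range(4): print([(np.round(d["position"],4).tolist(),round(d["p"],2)) for d in models.place_of("wrist",f"nut{i}_bar")][:3])
E
```

```text
t 11.35 pos [ 0.674  -0.0484  0.1521] hdg 95.25 F [-0.1   0.1   0.19] Ftool [ 0.11 -0.09 -0.19] M [-0.034 -0.086 -0.041] open 43.8 ff 0.0 q7 -0.28
([-0.0022, -0.0005, -0.2103], [0.1196, -0.0076, 0.0022])
[]
[([0.6568, 0.0699, 0.0897], 0.59)]
[([0.6776, -0.0506, 0.0902], 0.92)]
[([0.5147, -0.0754, 0.0926], 0.73)]
```

View pics/w2.png

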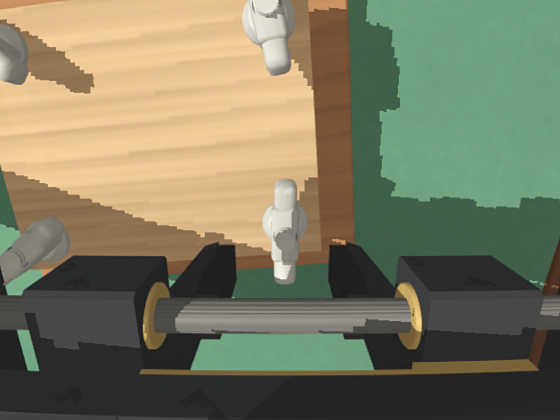

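Nut2 shows at (285,183)-(285,280), about 3.5 mm to +x of the TCP line, and nut1's near end is at (278,70).

```bash
cat >> h.py <<'E'
NP=np.array([[.4977,.0430],[.6561,.0696],[.677,-.0490],[.5185,-.0756]])
E
python3 - <<'E'
from h import *
from plant import r
p=np.load("w2.npy",allow_pickle=True).item()
print(back(p,[[285,183],[285,280]],.0965).mean(0),back(p,[[278,68]],.0965),back(p,[[268,15]],.1))
s=r.get_state();print(go(s,[*NP[1],.104],106))
E
```

```text
[ 0.67472911 -0.04846712  0.0965    ] [[0.66269589 0.04037724 0.0965    ]] [[0.65575767 0.06380369 0.1       ]]
([-0.0012, -0.0002, -0.1881], [0.1193, -0.0075, 0.0487])
```

Call:
{"method": "jog_arm", "body": {"turn": [[0, 0, -0.18], [0, 0, -0.18], [0, 0, -0.18], [0, 0, -0.18], [0, 0, -0.18], [0, 0, -0.18], [0, 0, -0.18], [0, 0, -0.18], [0, 0, -0.18], [0, 0, -0.18]], "translation": [[0.06, -0.0075, 0], [0.119, -0.0075, 0], [0.119, -0.0075, 0.02], [0.119, -0.0075, 0.048], [0.119, -0.0075, 0.048], [0.119, -0.0075, 0.048], [0.119, -0.0075, 0.048], [0.119, -0.0075, 0.048], [0.119, -0.0075, 0.048], [0.119, -0.0075, 0.048]], "grip": [0.5, 0.5, 0.5, 0.5, 0.5, 0.5, 1, 1, 1, 1], "force": 15}}

```text
clock: 12.85
tool_pos: [0.6559, 0.069, 0.1058]
eef_rot: [0.605, 0.796, -0.001, -0.0]
contact_force: [-3.5, -2.1, 5.2]
opening: 0.175
finger_force: 14.9
```

```bash
python3 st.py
```

```text
t 12.85 pos [0.6559 0.069  0.1058] hdg 105.53 F [-3.5  -2.15  5.15] Ftool [-1.14 -3.96 -5.15] M [-0.26   0.698  0.058] open 15.4 ff 14.856840670108795 q7 -0.35
```

Call:
{"method": "jog_arm", "body": {"turn": [[0, 0, 0], [0, 0, 0.17], [0, 0, 0.34], [0, 0, 0.51], [0, 0, 0.68], [0, 0, 0.85], [0, 0, 1.02], [0, 0, 1.2], [0, 0, 1.2]], "translation": [[0, -0.0013, -0.0015], [0, -0.0013, -0.001], [0, -0.0013, -0.0005], [0, -0.0013, 0], [0, -0.0013, 0.0005], [0, -0.0013, 0.001], [0, -0.0013, 0.0015], [0, -0.0013, 0.002], [0, -0.0013, 0.0024]], "grip": [1, 1, 1, 1, 1, 1, 1, 1, 1], "force": 50}}

```text
clock: 13.98
tool_pos: [0.6547, 0.0693, 0.1023]
eef_rot: [0.949, 0.316, -0.001, 0.0]
contact_force: [-1.8, -0.2, -3.1]
opening: 0.179
finger_force: 49.8
```

```bash
python3 st.py
```

```text
t 13.97 pos [0.6547 0.0693 0.1023] hdg 36.9 F [-1.84 -0.23 -3.08] Ftool [-1.61 -0.92  3.08] M [-0.002  0.312 -0.071] open 15.8 ff 49.827484488487244 q7 -1.25
```

Release, lift, and go to nut3 (heading 45.6).

Call:
{"method": "jog_arm", "body": {"turn": [[0, 0, 0], [0, 0, 0], [0, 0, 0], [0, 0, 0], [0, 0, 0]], "translation": [[0, 0, 0.001], [0, 0, -0.01], [0, 0, -0.05], [0, 0, -0.05], [0, 0, -0.05]], "grip": [0.5, 0.5, 0.5, 0.5, 0.5]}}

```text
clock: 14.6
tool_pos: [0.6556, 0.0688, 0.1535]
eef_rot: [0.949, 0.316, 0.0, 0.0]
contact_force: [-0.7, -0.4, -1.0]
opening: 0.504
finger_force: 0.0
```

```bash
python3 st.py; python3 - <<'E'
from h import *
from plant import r
s=r.get_state();print(go(s,[*NP[3],.105],45.6))
E
```

```text
t 14.6 pos [0.6556 0.0688 0.1535] hdg 36.8 F [-0.74 -0.39 -0.96] Ftool [-0.83 -0.13  0.96] M [-0.024  0.084 -0.015] open 44.4 ff 0.0 q7 -1.24
([0.0006, -0.0008, -0.1537], [-0.1963, 0.0335, 0.0484])
```

Call:
{"method": "jog_arm", "body": {"turn": [[0, 0, -0.15], [0, 0, -0.15], [0, 0, -0.15], [0, 0, -0.15], [0, 0, -0.15], [0, 0, -0.15], [0, 0, -0.15], [0, 0, -0.15], [0, 0, -0.15], [0, 0, -0.15], [0, 0, -0.15], [0, 0, -0.15]], "translation": [[-0.196, 0.0335, 0], [-0.196, 0.0335, 0], [-0.196, 0.0335, 0], [-0.196, 0.0335, 0], [-0.196, 0.0335, 0.02], [-0.196, 0.0335, 0.048], [-0.196, 0.0335, 0.048], [-0.196, 0.0335, 0.048], [-0.196, 0.0335, 0.048], [-0.196, 0.0335, 0.048], [-0.196, 0.0335, 0.048], [-0.196, 0.0335, 0.048]], "grip": [0.5, 0.5, 0.5, 0.5, 0.5, 0.5, 0.5, 0.5, 1, 1, 1, 1], "force": 15}}

```text
clock: 16.1
tool_pos: [0.5184, -0.0749, 0.1054]
eef_rot: [0.923, 0.386, 0.0, -0.0]
contact_force: [-2.3, 0.7, 3.4]
opening: 0.18
finger_force: 14.9
```

```bash
python3 st.py
```

```text
t 16.1 pos [ 0.5184 -0.0749  0.1054] hdg 45.36 F [-2.33  0.71  3.41] Ftool [-1.14 -2.15 -3.41] M [ 0.158  0.184 -0.057] open 15.8 ff 14.91011157631874 q7 -1.02
```

Call:
{"method": "jog_arm", "body": {"turn": [[0, 0, 0], [0, 0, 0.17], [0, 0, 0.34], [0, 0, 0.51], [0, 0, 0.68], [0, 0, 0.85], [0, 0, 1.02], [0, 0, 1.2], [0, 0, 1.2], [0, 0, 1.2]], "translation": [[0, -0.0008, -0.0012], [0, -0.0008, -0.0007], [0, -0.0008, -0.0002], [0, -0.0008, 0.0003], [0, -0.0008, 0.0008], [0, -0.0008, 0.0013], [0, -0.0008, 0.0018], [0, -0.0008, 0.0023], [0, -0.0008, 0.0026], [0, -0.0008, 0.0026]], "grip": [1, 1, 1, 1, 1, 1, 1, 1, 1, 1], "force": 50}}

```text
clock: 17.35
tool_pos: [0.5183, -0.0755, 0.1021]
eef_rot: [0.979, -0.202, 0.001, 0.001]
contact_force: [1.7, -3.2, -9.0]
opening: 0.173
finger_force: 49.9
```

```bash
python3 st.py
```

```text
t 17.35 pos [ 0.5183 -0.0755  0.1021] hdg -23.26 F [ 1.7  -3.25 -9.04] Ftool [2.83 2.31 9.05] M [-0.788 -0.563 -0.054] open 15.2 ff 49.86705958843231 q7 -1.71
```

Call:
{"method": "jog_arm", "body": {"turn": [[0, 0, 0.17], [0, 0, 0.34], [0, 0, 0.5], [0, 0, 0.6], [0, 0, 0.6], [0, 0, 0.6]], "translation": [[0, 0.0004, 0.0025], [0, 0.0004, 0.003], [0, 0.0004, 0.0035], [0, 0.0004, 0.004], [0, 0.0004, 0.004], [0, 0.0004, 0.004]], "grip": [1, 1, 1, 1, 1, 1]}}

```text
clock: 18.1
tool_pos: [0.5181, -0.0758, 0.0998]
eef_rot: [0.876, -0.483, 0.001, -0.0]
contact_force: [-0.3, -1.8, 7.4]
opening: 0.179
finger_force: 49.9
```

```bash
python3 st.py
```

```text
t 18.1 pos [ 0.5181 -0.0758  0.0998] hdg -57.7 F [-0.26 -1.78  7.4 ] Ftool [ 1.38  1.16 -7.4 ] M [-0.496  0.142 -0.095] open 15.8 ff 49.87485408782959 q7 -2.05
```

Call:
{"method": "jog_arm", "body": {"turn": [[0, 0, 0], [0, 0, 0], [0, 0, 0], [0, 0, 0], [0, 0, 0]], "translation": [[0, 0, 0], [0, 0, -0.01], [0, 0, -0.05], [0, 0, -0.05], [0, 0, -0.05]], "grip": [0.5, 0.5, 0.5, 0.5, 0.5]}}

```text
clock: 18.73
tool_pos: [0.5174, -0.0744, 0.1484]
eef_rot: [0.876, -0.483, -0.0, -0.0]
contact_force: [-0.2, 0.4, -0.4]
opening: 0.496
finger_force: 0.0
```

```bash
python3 st.py; python3 - <<'E'
from h import *
from plant import r
s=r.get_state();print(go(s,[.6548,.0692,.101],36.9))
E
```

```text
t 18.73 pos [ 0.5174 -0.0744  0.1484] hdg -57.7 F [-0.17  0.36 -0.39] Ftool [-0.39 -0.05  0.39] M [0.096 0.025 0.002] open 43.7 ff 0.0 q7 -2.08
([-0.0006, 0.0005, -1.6511], [-0.048, -0.1928, 0.0475])
```

Call:
{"method": "jog_arm", "body": {"turn": [[0, 0, -1.651], [0, 0, -1.651], [0, 0, -1.651], [0, 0, -1.651], [0, 0, -1.651], [0, 0, -1.651], [0, 0, -1.651], [0, 0, -1.651], [0, 0, -1.651], [0, 0, -1.651], [0, 0, -1.651], [0, 0, -1.651], [0, 0, -1.651], [0, 0, -1.651], [0, 0, -1.651], [0, 0, -1.48], [0, 0, -1.31], [0, 0, -1.14], [0, 0, -1.05], [0, 0, -1.05]], "translation": [[-0.048, -0.193, 0], [-0.048, -0.193, 0], [-0.048, -0.193, 0], [-0.048, -0.193, 0], [-0.048, -0.193, 0], [-0.048, -0.193, 0], [-0.048, -0.193, 0], [-0.048, -0.193, 0.015], [-0.048, -0.193, 0.03], [-0.048, -0.193, 0.0465], [-0.048, -0.193, 0.0465], [-0.048, -0.193, 0.0465], [-0.048, -0.193, 0.0465], [-0.048, -0.193, 0.0465], [-0.048, -0.193, 0.0465], [-0.048, -0.193, 0.047], [-0.048, -0.193, 0.0475], [-0.048, -0.193, 0.048], [-0.048, -0.193, 0.0484], [-0.048, -0.193, 0.0484]], "grip": [0.5, 0.5, 0.5, 0.5, 0.5, 0.5, 0.5, 0.5, 0.5, 0.5, 0.5, 1, 1, 1, 1, 1, 1, 1, 1, 1], "force": 45}}

```text
clock: 21.22
tool_pos: [0.6551, 0.0698, 0.1005]
eef_rot: [1.0, 0.022, -0.0, -0.001]
contact_force: [-2.5, 3.7, 5.5]
opening: 0.176
finger_force: 45.0
```

```bash
python3 st.py
```

```text
t 21.23 pos [0.6551 0.0698 0.1005] hdg 2.49 F [-2.48  3.73  5.47] Ftool [-2.31 -3.84 -5.47] M [ 0.651  0.575 -0.06 ] open 15.5 ff 44.98138189315796 q7 -1.6
```

Call:
{"method": "jog_arm", "body": {"turn": [[0, 0, 0], [0, 0, 0], [0, 0, 0], [0, 0, 0], [0, 0, 0]], "translation": [[0, 0, 0], [0, 0, -0.01], [0, 0, -0.05], [0, 0, -0.05], [0, 0, -0.05]], "grip": [0.5, 0.5, 0.5, 0.5, 0.5]}}

```text
clock: 21.85
tool_pos: [0.6553, 0.0681, 0.15]
eef_rot: [1.0, 0.021, 0.0, 0.0]
contact_force: [0.0, -0.4, -0.1]
opening: 0.498
finger_force: 0.0
```

```bash
python3 st.py; python3 - <<'E'
from h import *
from plant import r
s=r.get_state();print(go(s,[.4977,.043,.101],-28.9))
E
```

```text
t 21.85 pos [0.6553 0.0681 0.15  ] hdg 2.38 F [ 0.05 -0.4  -0.07] Ftool [0.03 0.4  0.07] M [-0.011  0.054 -0.031] open 43.9 ff 0.0 q7 -1.61
([0.0004, -0.0002, 0.546], [-0.1585, 0.0185, 0.049])
```

Call:
{"method": "jog_arm", "body": {"turn": [[0, 0, 0.546], [0, 0, 0.546], [0, 0, 0.546], [0, 0, 0.546], [0, 0, 0.546], [0, 0, 0.546], [0, 0, 0.546], [0, 0, 0.546], [0, 0, 0.546], [0, 0, 0.546], [0, 0, 0.546], [0, 0, 0.716], [0, 0, 0.886], [0, 0, 1.056], [0, 0, 1.146], [0, 0, 1.146], [0, 0, 1.146]], "translation": [[-0.1585, 0.0185, 0], [-0.1585, 0.0185, 0], [-0.1585, 0.0185, 0], [-0.1585, 0.0185, 0], [-0.1585, 0.0185, 0.03], [-0.1585, 0.0185, 0.048], [-0.1585, 0.0185, 0.048], [-0.1585, 0.0185, 0.048], [-0.1585, 0.0185, 0.048], [-0.1585, 0.0185, 0.048], [-0.1585, 0.0185, 0.048], [-0.1585, 0.0185, 0.0485], [-0.1585, 0.0185, 0.049], [-0.1585, 0.0185, 0.0495], [-0.1585, 0.0185, 0.05], [-0.1585, 0.0185, 0.05], [-0.1585, 0.0185, 0.05]], "grip": [0.5, 0.5, 0.5, 0.5, 0.5, 0.5, 0.5, 1, 1, 1, 1, 1, 1, 1, 1, 1, 1], "force": 45}}

```text
clock: 23.98
tool_pos: [0.4978, 0.0428, 0.1006]
eef_rot: [0.851, -0.525, 0.0, 0.0]
contact_force: [-2.1, -1.6, 5.9]
opening: 0.175
finger_force: 45.0
```

```bash
python3 st.py
```

```text
t 23.98 pos [0.4978 0.0428 0.1006] hdg -63.32 F [-2.1  -1.6   5.91] Ftool [ 0.49  2.59 -5.92] M [-0.278  0.218 -0.023] open 15.4 ff 44.99570846557617 q7 -2.25
```

Call:
{"method": "jog_arm", "body": {"turn": [[0, 0, 0], [0, 0, 0], [0, 0, 0], [0, 0, 0], [0, 0, 0]], "translation": [[0, 0, 0], [0, 0, -0.01], [0, 0, -0.05], [0, 0, -0.05], [0, 0, -0.05]], "grip": [0.5, 0.5, 0.5, 0.5, 0.5]}}

```text
clock: 24.6
tool_pos: [0.4977, 0.0439, 0.15]
eef_rot: [0.852, -0.524, -0.0, -0.0]
contact_force: [-0.7, 0.0, -0.7]
opening: 0.5
finger_force: 0.0
```

```bash
python3 st.py; python3 - <<'E'
from h import *
from plant import r
s=r.get_state();print(go(s,[.676,-.049,.1015],95.3),s["q"].round(2))
E
```

```text
t 24.6 pos [0.4977 0.0439 0.15  ] hdg -63.23 F [-0.66  0.03 -0.74] Ftool [-0.33  0.57  0.74] M [0.067 0.048 0.059] open 44.0 ff 0.0 q7 -2.29
([-0.0004, -0.0004, -2.7668], [0.1632, -0.1173, 0.0485]) [-0.39  0.74  0.34  2.05 -0.56  0.44 -2.29]
```

Call:
{"method": "jog_arm", "body": {"turn": [[0, 0, -2.767], [0, 0, -2.767], [0, 0, -2.767], [0, 0, -2.767], [0, 0, -2.767], [0, 0, -2.767], [0, 0, -2.767], [0, 0, -2.767], [0, 0, -2.767], [0, 0, -2.767], [0, 0, -2.767], [0, 0, -2.767], [0, 0, -2.767], [0, 0, -2.767], [0, 0, -2.767], [0, 0, -2.767], [0, 0, -2.767], [0, 0, -2.767], [0, 0, -2.767], [0, 0, -2.767]], "translation": [[0.163, -0.1173, 0], [0.163, -0.1173, 0], [0.163, -0.1173, 0], [0.163, -0.1173, 0], [0.163, -0.1173, 0], [0.163, -0.1173, 0], [0.163, -0.1173, 0], [0.163, -0.1173, 0], [0.163, -0.1173, 0], [0.163, -0.1173, 0], [0.163, -0.1173, 0], [0.163, -0.1173, 0], [0.163, -0.1173, 0.01], [0.163, -0.1173, 0.02], [0.163, -0.1173, 0.035], [0.163, -0.1173, 0.048], [0.163, -0.1173, 0.048], [0.163, -0.1173, 0.048], [0.163, -0.1173, 0.048], [0.163, -0.1173, 0.048]], "grip": [0.5, 0.5, 0.5, 0.5, 0.5, 0.5, 0.5, 0.5, 0.5, 0.5, 0.5, 0.5, 0.5, 0.5, 0.5, 0.5, 0.5, 1, 1, 1], "force": 45}}

```text
clock: 27.1
tool_pos: [0.6761, -0.0493, 0.1026]
eef_rot: [0.674, 0.739, 0.0, 0.0]
contact_force: [-4.7, -0.0, 2.0]
opening: 0.185
finger_force: 3.4
```

```bash
python3 st.py
```

```text
t 27.1 pos [ 0.6761 -0.0493  0.1026] hdg 95.25 F [-4.66 -0.04  1.97] Ftool [ 0.38 -4.64 -1.97] M [-0.142  1.252  0.011] open 16.2 ff 3.44022698700428 q7 -0.23
```

Call:
{"method": "jog_arm", "body": {"turn": [[0, 0, 0], [0, 0, 0.17], [0, 0, 0.34], [0, 0, 0.51], [0, 0, 0.6], [0, 0, 0.6]], "translation": [[0, -0.0008, 0], [0, -0.0008, 0.0005], [0, -0.0008, 0.001], [0, -0.0008, 0.0015], [0, -0.0008, 0.0019], [0, -0.0008, 0.0019]], "grip": [1, 1, 1, 1, 1, 1], "force": 50}}

```text
clock: 27.85
tool_pos: [0.6752, -0.0493, 0.1007]
eef_rot: [0.862, 0.507, 0.0, 0.0]
contact_force: [-2.1, 1.1, 4.5]
opening: 0.177
finger_force: 50.0
```

```bash
python3 st.py
```

```text
t 27.85 pos [ 0.6752 -0.0493  0.1007] hdg 60.95 F [-2.12  1.08  4.55] Ftool [-0.09 -2.38 -4.55] M [-0.051  0.114 -0.039] open 15.5 ff 49.99615430831909 q7 -0.69
```

Call:
{"method": "jog_arm", "body": {"turn": [[0, 0, 0.1], [0, 0, 0.2], [0, 0, 0.2]], "translation": [[0, 0, 0.0003], [0, 0, 0.0006], [0, 0, 0.0006]], "grip": [1, 1, 1]}}

```text
clock: 28.22
tool_pos: [0.6751, -0.0492, 0.1002]
eef_rot: [0.908, 0.419, 0.0, -0.0]
contact_force: [-1.9, -0.2, 5.5]
opening: 0.175
finger_force: 50.0
```

```bash
python3 st.py
```

```text
t 28.23 pos [ 0.6751 -0.0492  0.1002] hdg 49.51 F [-1.91 -0.18  5.47] Ftool [-1.38 -1.34 -5.48] M [-0.002  0.35  -0.096] open 15.4 ff 49.99313235282898 q7 -0.83
```

Call:
{"method": "jog_arm", "body": {"turn": [[0, 0, 0.1], [0, 0, 0.2], [0, 0, 0.2]], "translation": [[0, 0, 0.0003], [0, 0, 0.0006], [0, 0, 0.0006]], "grip": [1, 1, 1]}}

```text
clock: 28.6
tool_pos: [0.675, -0.049, 0.0996]
eef_rot: [0.945, 0.326, -0.0, -0.0]
contact_force: [-1.0, 0.6, 5.1]
opening: 0.172
finger_force: 50.0
```

```bash
python3 st.py
```

```text
t 28.6 pos [ 0.675  -0.049   0.0996] hdg 38.05 F [-0.98  0.56  5.14] Ftool [-0.43 -1.05 -5.14] M [ 0.132  0.416 -0.041] open 15.1 ff 49.994988441467285 q7 -0.98
```

Call:
{"method": "jog_arm", "body": {"turn": [[0, 0, 0.1], [0, 0, 0.2], [0, 0, 0.2]], "translation": [[0, 0, 0.0003], [0, 0, 0.0006], [0, 0, 0.0006]], "grip": [1, 1, 1]}}

```text
clock: 28.98
tool_pos: [0.6749, -0.0489, 0.0991]
eef_rot: [0.973, 0.23, -0.0, -0.0]
contact_force: [-1.5, 0.9, 6.9]
opening: 0.178
finger_force: 50.0
```

```bash
python3 st.py
```

```text
t 28.98 pos [ 0.6749 -0.0489  0.0991] hdg 26.61 F [-1.53  0.86  6.86] Ftool [-0.99 -1.45 -6.86] M [ 0.106  0.523 -0.054] open 15.7 ff 49.996079206466675 q7 -1.12
```

Call:
{"method": "jog_arm", "body": {"turn": [[0, 0, 0], [0, 0, 0], [0, 0, 0], [0, 0, 0], [0, 0, 0]], "translation": [[0, 0, 0], [0, 0, -0.01], [0, 0, -0.05], [0, 0, -0.05], [0, 0, -0.05]], "grip": [0.5, 0.5, 0.5, 0.5, 0.5]}}

```text
clock: 29.6
tool_pos: [0.6748, -0.0495, 0.1483]
eef_rot: [0.973, 0.229, -0.0, -0.0]
contact_force: [-0.7, -0.3, 0.5]
opening: 0.5
finger_force: 0.0
```

```bash
python3 st.py; python3 - <<'E'
from h import *
from plant import r
s=r.get_state();print(go(s,[.4968,.0428,.1005],116.8))
E
```

```text
t 29.6 pos [ 0.6748 -0.0495  0.1483] hdg 26.53 F [-0.73 -0.34  0.49] Ftool [-0.81 -0.02 -0.49] M [-0.025  0.07  -0.015] open 44.0 ff 0.0 q7 -1.12
([-0.0003, 0.0001, -1.5755], [-0.118, -0.1621, 0.0478])
```

Call:
{"method": "jog_arm", "body": {"turn": [[0, 0, -1.575], [0, 0, -1.575], [0, 0, -1.575], [0, 0, -1.575], [0, 0, -1.575], [0, 0, -1.575], [0, 0, -1.575], [0, 0, -1.575], [0, 0, -1.575], [0, 0, -1.575], [0, 0, -1.575], [0, 0, -1.575], [0, 0, -1.575], [0, 0, -1.575], [0, 0, -1.575], [0, 0, -1.4], [0, 0, -1.23], [0, 0, -1.06], [0, 0, -0.975], [0, 0, -0.975]], "translation": [[-0.118, -0.162, 0], [-0.118, -0.162, 0], [-0.118, -0.162, 0], [-0.118, -0.162, 0], [-0.118, -0.162, 0], [-0.118, -0.162, 0], [-0.118, -0.162, 0], [-0.118, -0.162, 0.015], [-0.118, -0.162, 0.03], [-0.118, -0.162, 0.047], [-0.118, -0.162, 0.047], [-0.118, -0.162, 0.047], [-0.118, -0.162, 0.047], [-0.118, -0.162, 0.047], [-0.118, -0.162, 0.047], [-0.118, -0.162, 0.0475], [-0.118, -0.162, 0.048], [-0.118, -0.162, 0.0485], [-0.118, -0.162, 0.049], [-0.118, -0.162, 0.049]], "grip": [0.5, 0.5, 0.5, 0.5, 0.5, 0.5, 0.5, 0.5, 0.5, 0.5, 0.5, 1, 1, 1, 1, 1, 1, 1, 1, 1], "force": 50}}

```text
clock: 32.1
tool_pos: [0.4977, 0.043, 0.1001]
eef_rot: [0.753, 0.659, 0.001, 0.001]
contact_force: [0.7, 0.4, 6.7]
opening: 0.178
finger_force: 50.0
```

```bash
python3 st.py
```

```text
t 32.1 pos [0.4977 0.043  0.1001] hdg 82.38 F [0.69 0.42 6.65] Ftool [ 0.51  0.64 -6.65] M [-0.021  0.007  0.023] open 15.7 ff 49.99909579753876 q7 -0.71
```

Call:
{"method": "jog_arm", "body": {"turn": [[0, 0, 0.1], [0, 0, 0.1], [0, 0, 0.1]], "translation": [[0, 0, 0.0003], [0, 0, 0.0003], [0, 0, 0.0003]], "grip": [1, 1, 1]}}

```text
clock: 32.48
tool_pos: [0.4977, 0.0431, 0.1001]
eef_rot: [0.784, 0.62, 0.001, 0.001]
contact_force: [-1.3, -0.3, 8.5]
opening: 0.177
finger_force: 50.0
```

```bash
python3 st.py
```

```text
t 32.48 pos [0.4977 0.0431 0.1001] hdg 76.7 F [-1.26 -0.26  8.55] Ftool [-0.54 -1.15 -8.55] M [-0.088  0.173  0.107] open 15.6 ff 50.01233518123627 q7 -0.76
```

Call:
{"method": "jog_arm", "body": {"turn": [[0, 0, 0], [0, 0, 0], [0, 0, 0], [0, 0, 0], [0, 0, 0]], "translation": [[0, 0, -0.001], [0, 0, -0.01], [0, 0, -0.05], [0, 0, -0.05], [0, 0, -0.05]], "grip": [0.5, 0.5, 0.5, 0.5, 0.5]}}

```text
clock: 33.1
tool_pos: [0.497, 0.0427, 0.149]
eef_rot: [0.785, 0.62, -0.0, 0.0]
contact_force: [-0.2, 0.4, -0.1]
opening: 0.502
finger_force: 0.0
```

```bash
python3 st.py; python3 - <<'E'
from h import *
from plant import r
s=r.get_state();print(go(s,[.6551,.0700,.1005],2.5))
E
```

```text
t 33.1 pos [0.497  0.0427 0.149 ] hdg 76.64 F [-0.15  0.38 -0.13] Ftool [ 0.34 -0.24  0.13] M [-0.059 -0.063 -0.007] open 44.2 ff 0.0 q7 -0.74
([0.0001, 0.0001, 1.294], [0.0631, 0.1475, 0.0485])
```

Call:
{"method": "jog_arm", "body": {"turn": [[0, 0, 1.294], [0, 0, 1.294], [0, 0, 1.294], [0, 0, 1.294], [0, 0, 1.294], [0, 0, 1.294], [0, 0, 1.294], [0, 0, 1.294], [0, 0, 1.294], [0, 0, 1.294], [0, 0, 1.294], [0, 0, 1.294], [0, 0, 1.294], [0, 0, 1.294], [0, 0, 1.46], [0, 0, 1.63], [0, 0, 1.8], [0, 0, 1.844], [0, 0, 1.844]], "translation": [[0.063, 0.1475, 0], [0.063, 0.1475, 0], [0.063, 0.1475, 0], [0.063, 0.1475, 0], [0.063, 0.1475, 0], [0.063, 0.1475, 0], [0.063, 0.1475, 0.015], [0.063, 0.1475, 0.03], [0.063, 0.1475, 0.0475], [0.063, 0.1475, 0.0475], [0.063, 0.1475, 0.0475], [0.063, 0.1475, 0.0475], [0.063, 0.1475, 0.0475], [0.063, 0.1475, 0.0475], [0.063, 0.1475, 0.048], [0.063, 0.1475, 0.0485], [0.063, 0.1475, 0.049], [0.063, 0.1475, 0.0492], [0.063, 0.1475, 0.0492]], "grip": [0.5, 0.5, 0.5, 0.5, 0.5, 0.5, 0.5, 0.5, 0.5, 0.5, 1, 1, 1, 1, 1, 1, 1, 1, 1], "force": 50}}

```text
clock: 35.48
tool_pos: [0.6556, 0.0699, 0.1006]
eef_rot: [0.968, -0.249, 0.001, 0.0]
contact_force: [-0.7, -0.9, 5.1]
opening: 0.175
finger_force: 50.0
```

```bash
python3 st.py
```

```text
t 35.48 pos [0.6556 0.0699 0.1006] hdg -28.89 F [-0.75 -0.86  5.07] Ftool [-0.23  1.12 -5.07] M [-0.012  0.221  0.098] open 15.4 ff 50.00567972660065 q7 -1.96
```

Call:
{"method": "jog_arm", "body": {"turn": [[0, 0, 0.1], [0, 0, 0.1], [0, 0, 0.1]], "translation": [[0, 0, 0.0003], [0, 0, 0.0003], [0, 0, 0.0003]], "grip": [1, 1, 1]}}

```text
clock: 35.85
tool_pos: [0.6556, 0.0699, 0.1006]
eef_rot: [0.955, -0.297, 0.001, -0.0]
contact_force: [-2.1, -0.2, 6.6]
opening: 0.176
finger_force: 50.0
```

```bash
python3 st.py
```

```text
t 35.85 pos [0.6556 0.0699 0.1006] hdg -34.6 F [-2.08 -0.22  6.63] Ftool [-1.59  1.36 -6.63] M [-0.101  0.257  0.014] open 15.5 ff 50.006298422813416 q7 -2.03
```

Call:
{"method": "jog_arm", "body": {"turn": [[0, 0, 0.1], [0, 0, 0.1], [0, 0, 0.1]], "translation": [[0, 0, 0.0003], [0, 0, 0.0003], [0, 0, 0.0003]], "grip": [1, 1, 1]}}

```text
clock: 36.22
tool_pos: [0.6556, 0.0698, 0.1005]
eef_rot: [0.939, -0.345, 0.001, -0.0]
contact_force: [-2.4, -0.4, 8.3]
opening: 0.177
finger_force: 50.0
```

```bash
python3 st.py
```

```text
t 36.23 pos [0.6556 0.0698 0.1005] hdg -40.32 F [-2.4  -0.37  8.31] Ftool [-1.58  1.83 -8.31] M [-0.099  0.403  0.164] open 15.6 ff 50.02290487289429 q7 -2.1
```

Call:
{"method": "jog_arm", "body": {"turn": [[0, 0, 0], [0, 0, 0], [0, 0, 0], [0, 0, 0], [0, 0, 0]], "translation": [[0, 0, -0.001], [0, 0, -0.01], [0, 0, -0.05], [0, 0, -0.05], [0, 0, -0.05]], "grip": [0.5, 0.5, 0.5, 0.5, 0.5]}}

```text
clock: 36.85
tool_pos: [0.6549, 0.0703, 0.149]
eef_rot: [0.938, -0.346, -0.0, -0.0]
contact_force: [-0.3, 0.5, 0.0]
opening: 0.499
finger_force: 0.0
```

```bash
python3 st.py; python3 - <<'E'
from h import *
from plant import r
s=r.get_state();print(go(s,[.5172,-.0762,.1005],122.3))
E
```

```text
t 36.85 pos [0.6549 0.0703 0.149 ] hdg -40.43 F [-0.26  0.51  0.01] Ftool [-0.53 -0.22 -0.01] M [0.018 0.    0.009] open 44.0 ff 0.0 q7 -2.12
([-0.0007, 0.0003, -2.8402], [-0.0097, 0.2008, 0.0486])
```

Call:
{"method": "jog_arm", "body": {"turn": [[0, 0, -2.84], [0, 0, -2.84], [0, 0, -2.84], [0, 0, -2.84], [0, 0, -2.84], [0, 0, -2.84], [0, 0, -2.84], [0, 0, -2.84], [0, 0, -2.84], [0, 0, -2.84], [0, 0, -2.84], [0, 0, -2.84], [0, 0, -2.84], [0, 0, -2.84], [0, 0, -2.84], [0, 0, -2.84], [0, 0, -2.84], [0, 0, -2.84], [0, 0, -2.84], [0, 0, -2.84]], "translation": [[-0.0097, 0.2, 0], [-0.0097, 0.2, 0], [-0.0097, 0.2, 0], [-0.0097, 0.2, 0], [-0.0097, 0.2, 0], [-0.0097, 0.2, 0], [-0.0097, 0.2, 0], [-0.0097, 0.2, 0], [-0.0097, 0.2, 0], [-0.0097, 0.2, 0], [-0.0097, 0.2, 0], [-0.0097, 0.2, 0], [-0.0097, 0.2, 0], [-0.0097, 0.2, 0.015], [-0.0097, 0.2, 0.03], [-0.0097, 0.2, 0.0475], [-0.0097, 0.2, 0.0475], [-0.0097, 0.2, 0.0475], [-0.0097, 0.2, 0.0475], [-0.0097, 0.2, 0.0475]], "grip": [0.5, 0.5, 0.5, 0.5, 0.5, 0.5, 0.5, 0.5, 0.5, 0.5, 0.5, 0.5, 0.5, 0.5, 0.5, 0.5, 0.5, 1, 1, 1], "force": 50}}

```text
clock: 39.35
tool_pos: [0.5183, -0.0758, 0.1022]
eef_rot: [0.483, 0.876, 0.0, 0.0]
contact_force: [0.6, 0.7, -0.1]
opening: 0.184
finger_force: 0.9
```

```bash
python3 st.py
```

```text
t 39.35 pos [ 0.5183 -0.0758  0.1022] hdg 122.23 F [ 0.61  0.72 -0.11] Ftool [0.28 0.9  0.11] M [-0.222  0.054 -0.022] open 16.2 ff 0.8862479031085968 q7 -0.07
```

Call:
{"method": "jog_arm", "body": {"turn": [[0, 0, 0], [0, 0, 0.17], [0, 0, 0.34], [0, 0, 0.51], [0, 0, 0.6], [0, 0, 0.6]], "translation": [[0, 0, 0], [0, 0, 0.0005], [0, 0, 0.001], [0, 0, 0.0015], [0, 0, 0.0018], [0, 0, 0.0018]], "grip": [1, 1, 1, 1, 1, 1]}}

```text
clock: 40.1
tool_pos: [0.518, -0.0759, 0.1008]
eef_rot: [0.72, 0.694, -0.0, 0.001]
contact_force: [-1.8, -0.1, 7.8]
opening: 0.173
finger_force: 50.0
```

```bash
python3 st.py
```

```text
t 40.1 pos [ 0.518  -0.0759  0.1008] hdg 87.86 F [-1.8  -0.13  7.83] Ftool [-0.21 -1.8  -7.83] M [-0.106  0.281  0.049] open 15.3 ff 49.980844259262085 q7 -0.47
```

Call:
{"method": "jog_arm", "body": {"turn": [[0, 0, 0.1], [0, 0, 0.1], [0, 0, 0.1]], "translation": [[0, 0, 0], [0, 0, 0], [0, 0, 0]], "grip": [1, 1, 1]}}

```text
clock: 40.48
tool_pos: [0.5179, -0.0759, 0.1007]
eef_rot: [0.754, 0.657, -0.0, 0.0]
contact_force: [-2.9, -0.5, 7.9]
opening: 0.174
finger_force: 50.0
```

```bash
python3 st.py
```

```text
t 40.48 pos [ 0.5179 -0.0759  0.1007] hdg 82.17 F [-2.86 -0.54  7.94] Ftool [-0.93 -2.76 -7.94] M [-0.088  0.347  0.131] open 15.3 ff 49.99461650848389 q7 -0.54
```

Call:
{"method": "jog_arm", "body": {"turn": [[0, 0, 0.06], [0, 0, 0.06], [0, 0, 0.06]], "translation": [[0, 0, 0], [0, 0, 0], [0, 0, 0]], "grip": [1, 1, 1]}}

```text
clock: 40.85
tool_pos: [0.5178, -0.0759, 0.1007]
eef_rot: [0.773, 0.635, -0.0, 0.0]
contact_force: [-2.4, -1.3, 6.6]
opening: 0.172
finger_force: 50.0
```

```bash
python3 st.py
```

```text
t 40.85 pos [ 0.5178 -0.0759  0.1007] hdg 78.77 F [-2.42 -1.33  6.56] Ftool [-1.78 -2.11 -6.56] M [-0.168  0.346  0.275] open 15.1 ff 50.04622757434845 q7 -0.57
```

Call:
{"method": "jog_arm", "body": {"turn": [[0, 0, 0], [0, 0, 0], [0, 0, 0], [0, 0, 0], [0, 0, 0]], "translation": [[0, 0, -0.001], [0, 0, -0.01], [0, 0, -0.05], [0, 0, -0.05], [0, 0, -0.05]], "grip": [0.5, 0.5, 0.5, 0.5, 0.5]}}

```text
clock: 41.48
tool_pos: [0.5179, -0.0759, 0.1499]
eef_rot: [0.773, 0.634, -0.0, 0.0]
contact_force: [-0.1, 0.2, 0.3]
opening: 0.497
finger_force: 0.0
```

```bash
python3 st.py; python3 - <<'E'
from h import *
from plant import r
s=r.get_state();print(go(s,[.6747,-.0495,.1005],26.5))
E
```

```text
t 41.48 pos [ 0.5179 -0.0759  0.1499] hdg 78.7 F [-0.09  0.18  0.29] Ftool [ 0.16 -0.12 -0.29] M [-0.075 -0.083 -0.008] open 43.8 ff 0.0 q7 -0.54
([0.0001, 0.0001, 0.911], [0.0567, 0.1486, 0.0494])
```

Call:
{"method": "jog_arm", "body": {"turn": [[0, 0, 0.911], [0, 0, 0.911], [0, 0, 0.911], [0, 0, 0.911], [0, 0, 0.911], [0, 0, 0.911], [0, 0, 0.911], [0, 0, 0.911], [0, 0, 0.911], [0, 0, 0.911], [0, 0, 0.911], [0, 0, 0.911], [0, 0, 0.911], [0, 0, 1.0], [0, 0, 1.0], [0, 0, 1.0]], "translation": [[0.057, 0.1486, 0], [0.057, 0.1486, 0], [0.057, 0.1486, 0], [0.057, 0.1486, 0], [0.057, 0.1486, 0], [0.057, 0.1486, 0.015], [0.057, 0.1486, 0.03], [0.057, 0.1486, 0.049], [0.057, 0.1486, 0.049], [0.057, 0.1486, 0.049], [0.057, 0.1486, 0.049], [0.057, 0.1486, 0.049], [0.057, 0.1486, 0.049], [0.057, 0.1486, 0.0495], [0.057, 0.1486, 0.0495], [0.057, 0.1486, 0.0495]], "grip": [0.5, 0.5, 0.5, 0.5, 0.5, 0.5, 0.5, 0.5, 0.5, 1, 1, 1, 1, 1, 1, 1], "force": 50}}

```text
clock: 43.48
tool_pos: [0.6752, -0.0486, 0.1016]
eef_rot: [0.983, 0.186, 0.0, 0.0]
contact_force: [-2.1, 1.3, 6.4]
opening: 0.172
finger_force: 50.0
```

```bash
python3 st.py
```

```text
t 43.48 pos [ 0.6752 -0.0486  0.1016] hdg 21.46 F [-2.11  1.34  6.39] Ftool [-1.47 -2.02 -6.39] M [0.133 0.395 0.085] open 15.1 ff 50.01503348350525 q7 -1.23
```

Call:
{"method": "jog_arm", "body": {"turn": [[0, 0, 0.08], [0, 0, 0.08], [0, 0, 0.08]], "translation": [[0, 0, 0], [0, 0, 0], [0, 0, 0]], "grip": [1, 1, 1]}}

```text
clock: 43.85
tool_pos: [0.6752, -0.0485, 0.1015]
eef_rot: [0.989, 0.147, 0.0, -0.0]
contact_force: [-2.2, 0.5, 5.4]
opening: 0.18
finger_force: 50.0
```

```bash
python3 st.py
```

```text
t 43.85 pos [ 0.6752 -0.0485  0.1015] hdg 16.89 F [-2.25  0.5   5.37] Ftool [-2.   -1.13 -5.38] M [0.207 0.398 0.129] open 15.8 ff 50.038374066352844 q7 -1.28
```

Call:
{"method": "jog_arm", "body": {"turn": [[0, 0, 0.03], [0, 0, 0.03]], "translation": [[0, 0, 0], [0, 0, 0]], "grip": [1, 1]}}

```text
clock: 44.1
tool_pos: [0.6752, -0.0485, 0.1016]
eef_rot: [0.991, 0.132, 0.0, -0.0]
contact_force: [-1.8, 1.0, 5.6]
opening: 0.178
finger_force: 50.1
```

```bash
python3 st.py
```

```text
t 44.1 pos [ 0.6752 -0.0485  0.1016] hdg 15.19 F [-1.83  0.96  5.61] Ftool [-1.51 -1.4  -5.61] M [0.194 0.362 0.291] open 15.7 ff 50.09865939617157 q7 -1.31
```

Call:
{"method": "jog_arm", "body": {"turn": [[0, 0, 0], [0, 0, 0], [0, 0, 0], [0, 0, 0], [0, 0, 0]], "translation": [[0, 0, -0.001], [0, 0, -0.01], [0, 0, -0.05], [0, 0, -0.05], [0, 0, -0.05]], "grip": [0.5, 0.5, 0.5, 0.5, 0.5]}}

```text
clock: 44.72
tool_pos: [0.6746, -0.0491, 0.1504]
eef_rot: [0.991, 0.131, -0.0, 0.0]
contact_force: [-0.4, -0.1, -0.4]
opening: 0.501
finger_force: 0.0
```

```bash
python3 st.py; python3 - <<'E'
from h import *
from plant import r
s=r.get_state();print(go(s,[.497,.043,.1005],76.7))
E
```

```text
t 44.73 pos [ 0.6746 -0.0491  0.1504] hdg 15.11 F [-0.36 -0.11 -0.43] Ftool [-0.38  0.01  0.43] M [0.03  0.027 0.007] open 44.1 ff 0.0 q7 -1.3
([-0.0001, 0.0003, -1.075], [-0.1475, -0.1352, 0.0499])
```

Call:
{"method": "jog_arm", "body": {"turn": [[0, 0, -1.075], [0, 0, -1.075], [0, 0, -1.075], [0, 0, -1.075], [0, 0, -1.075], [0, 0, -1.075], [0, 0, -1.075], [0, 0, -1.075], [0, 0, -1.075], [0, 0, -1.075], [0, 0, -1.075], [0, 0, -1.075], [0, 0, -1.075], [0, 0, -1.075], [0, 0, -1.015], [0, 0, -1.015], [0, 0, -1.015]], "translation": [[-0.1475, -0.135, 0], [-0.1475, -0.135, 0], [-0.1475, -0.135, 0], [-0.1475, -0.135, 0], [-0.1475, -0.135, 0], [-0.1475, -0.135, 0.01], [-0.1475, -0.135, 0.03], [-0.1475, -0.135, 0.0495], [-0.1475, -0.135, 0.0495], [-0.1475, -0.135, 0.0495], [-0.1475, -0.135, 0.0495], [-0.1475, -0.135, 0.0495], [-0.1475, -0.135, 0.0495], [-0.1475, -0.135, 0.0495], [-0.1475, -0.135, 0.0495], [-0.1475, -0.135, 0.0495], [-0.1475, -0.135, 0.0495]], "grip": [0.5, 0.5, 0.5, 0.5, 0.5, 0.5, 0.5, 0.5, 0.5, 0.5, 1, 1, 1, 1, 1, 1, 1], "force": 50}}

```text
clock: 46.85
tool_pos: [0.4976, 0.0429, 0.1012]
eef_rot: [0.802, 0.597, 0.0, 0.0]
contact_force: [0.5, -0.4, 5.9]
opening: 0.175
finger_force: 50.0
```

```bash
python3 st.py
```

```text
t 46.85 pos [0.4976 0.0429 0.1012] hdg 73.27 F [ 0.54 -0.43  5.87] Ftool [-0.25  0.65 -5.87] M [-0.176 -0.085  0.129] open 15.4 ff 50.037801861763 q7 -0.86
```

Call:
{"method": "jog_arm", "body": {"turn": [[0, 0, 0.08], [0, 0, 0.08], [0, 0, 0.08]], "translation": [[0, 0, 0], [0, 0, 0], [0, 0, 0]], "grip": [1, 1, 1]}}

```text
clock: 47.22
tool_pos: [0.4976, 0.0429, 0.1012]
eef_rot: [0.826, 0.564, 0.0, 0.0]
contact_force: [-0.1, -0.9, 4.8]
opening: 0.176
finger_force: 50.1
```

```bash
python3 st.py
```

```text
t 47.23 pos [0.4976 0.0429 0.1012] hdg 68.7 F [-0.06 -0.91  4.81] Ftool [-0.87  0.28 -4.81] M [-0.176 -0.058  0.195] open 15.5 ff 50.06313979625702 q7 -0.9
```

Call:
{"method": "jog_arm", "body": {"turn": [[0, 0, 0], [0, 0, 0], [0, 0, 0], [0, 0, 0], [0, 0, 0]], "translation": [[0, 0, 0], [0, 0, -0.01], [0, 0, -0.05], [0, 0, -0.05], [0, 0, -0.05]], "grip": [0.5, 0.5, 0.5, 0.5, 0.5]}}

```text
clock: 47.85
tool_pos: [0.4971, 0.0428, 0.1509]
eef_rot: [0.826, 0.564, -0.0, 0.0]
contact_force: [-0.3, 0.8, 0.2]
opening: 0.5
finger_force: 0.0
```

```bash
python3 st.py; python3 - <<'E'
from h import *
from plant import r
s=r.get_state();print(go(s,[.6551,.0700,.1005],-40.4))
E
```

```text
t 47.85 pos [0.4971 0.0428 0.1509] hdg 68.67 F [-0.29  0.77  0.21] Ftool [ 0.61 -0.55 -0.21] M [-0.003 -0.007 -0.04 ] open 44.0 ff 0.0 q7 -0.88
([0.0001, 0.0002, 1.9037], [0.0829, 0.1373, 0.0504])
```

Call:
{"method": "jog_arm", "body": {"turn": [[0, 0, 1.904], [0, 0, 1.904], [0, 0, 1.904], [0, 0, 1.904], [0, 0, 1.904], [0, 0, 1.904], [0, 0, 1.904], [0, 0, 1.904], [0, 0, 1.904], [0, 0, 1.904], [0, 0, 1.904], [0, 0, 1.904], [0, 0, 1.904], [0, 0, 1.904], [0, 0, 1.904], [0, 0, 1.904], [0, 0, 1.904], [0, 0, 1.954], [0, 0, 1.954], [0, 0, 1.954]], "translation": [[0.083, 0.137, 0], [0.083, 0.137, 0], [0.083, 0.137, 0], [0.083, 0.137, 0], [0.083, 0.137, 0], [0.083, 0.137, 0], [0.083, 0.137, 0], [0.083, 0.137, 0], [0.083, 0.137, 0], [0.083, 0.137, 0.01], [0.083, 0.137, 0.03], [0.083, 0.137, 0.05], [0.083, 0.137, 0.05], [0.083, 0.137, 0.05], [0.083, 0.137, 0.05], [0.083, 0.137, 0.05], [0.083, 0.137, 0.05], [0.083, 0.137, 0.05], [0.083, 0.137, 0.05], [0.083, 0.137, 0.05]], "grip": [0.5, 0.5, 0.5, 0.5, 0.5, 0.5, 0.5, 0.5, 0.5, 0.5, 0.5, 0.5, 0.5, 1, 1, 1, 1, 1, 1, 1], "force": 50}}

```text
clock: 50.35
tool_pos: [0.6553, 0.0701, 0.1016]
eef_rot: [0.929, -0.369, 0.0, 0.0]
contact_force: [-2.1, -1.1, 5.3]
opening: 0.173
finger_force: 50.1
```

```bash
python3 st.py
```

```text
t 50.35 pos [0.6553 0.0701 0.1016] hdg -43.34 F [-2.07 -1.08  5.3 ] Ftool [-0.76  2.2  -5.3 ] M [-0.106  0.342  0.223] open 15.2 ff 50.06752252578735 q7 -2.19
```

Call:
{"method": "jog_arm", "body": {"turn": [[0, 0, 0], [0, 0, 0], [0, 0, 0], [0, 0, 0], [0, 0, 0]], "translation": [[0, 0, 0], [0, 0, -0.01], [0, 0, -0.05], [0, 0, -0.05], [0, 0, -0.05]], "grip": [0.5, 0.5, 0.5, 0.5, 0.5]}}

```text
clock: 50.98
tool_pos: [0.6549, 0.0707, 0.1509]
eef_rot: [0.93, -0.369, -0.0, -0.0]
contact_force: [-0.3, 0.1, 0.5]
opening: 0.497
finger_force: 0.0
```

```bash
python3 st.py; python3 - <<'E'
from h import *
from plant import r
s=r.get_state();print(go(s,[.5178,-.0759,.1007],78.75))
E
```

```text
t 50.98 pos [0.6549 0.0707 0.1509] hdg -43.28 F [-0.32  0.15  0.54] Ftool [-0.34  0.12 -0.54] M [0.125 0.016 0.033] open 43.7 ff 0.0 q7 -2.21
([-0.0005, 0.0002, -2.1298], [0.0007, 0.2007, 0.0502])
```

Call:
{"method": "jog_arm", "body": {"turn": [[0, 0, -2.13], [0, 0, -2.13], [0, 0, -2.13], [0, 0, -2.13], [0, 0, -2.13], [0, 0, -2.13], [0, 0, -2.13], [0, 0, -2.13], [0, 0, -2.13], [0, 0, -2.13], [0, 0, -2.13], [0, 0, -2.13], [0, 0, -2.13], [0, 0, -2.13], [0, 0, -2.13], [0, 0, -2.13], [0, 0, -2.13], [0, 0, -2.1], [0, 0, -2.1], [0, 0, -2.1]], "translation": [[0.001, 0.2, 0], [0.001, 0.2, 0], [0.001, 0.2, 0], [0.001, 0.2, 0], [0.001, 0.2, 0], [0.001, 0.2, 0], [0.001, 0.2, 0], [0.001, 0.2, 0], [0.001, 0.2, 0], [0.001, 0.2, 0.01], [0.001, 0.2, 0.03], [0.001, 0.2, 0.0495], [0.001, 0.2, 0.0495], [0.001, 0.2, 0.0495], [0.001, 0.2, 0.0495], [0.001, 0.2, 0.0495], [0.001, 0.2, 0.0495], [0.001, 0.2, 0.0495], [0.001, 0.2, 0.0495], [0.001, 0.2, 0.0495]], "grip": [0.5, 0.5, 0.5, 0.5, 0.5, 0.5, 0.5, 0.5, 0.5, 0.5, 0.5, 0.5, 0.5, 1, 1, 1, 1, 1, 1, 1], "force": 50}}

```text
clock: 53.48
tool_pos: [0.5179, -0.0757, 0.1018]
eef_rot: [0.782, 0.623, -0.001, -0.0]
contact_force: [-3.0, 0.5, 6.1]
opening: 0.178
finger_force: 50.1
```

```bash
python3 st.py
```

```text
t 53.48 pos [ 0.5179 -0.0757  0.1018] hdg 77.13 F [-2.96  0.47  6.11] Ftool [-0.21 -2.99 -6.1 ] M [0.136 0.66  0.269] open 15.7 ff 50.087851881980896 q7 -0.64
```

Nut3 is snug too. Release and retreat.

Call:
{"method": "jog_arm", "body": {"turn": [[0, 0, 0], [0, 0, 0], [0, 0, 0], [0, 0, 0], [0, 0, 0], [0, 0, 0]], "translation": [[0, 0, 0], [0, 0, -0.01], [0, 0, -0.06], [0, 0, -0.1], [0, 0, -0.1], [0, 0, -0.1]], "grip": [0.5, 0.5, 0.4, 0.4, 0.4, 0.4]}}

```text
clock: 54.22
tool_pos: [0.5186, -0.0762, 0.2014]
eef_rot: [0.782, 0.623, -0.0, 0.0]
contact_force: [-0.9, 0.1, -0.9]
opening: 0.596
finger_force: 0.0
```

```bash
python3 st.py; python3 -c "
from plant import r
print(r.finish_job())"
```

```text
t 54.23 pos [ 0.5186 -0.0762  0.2014] hdg 77.03 F [-0.94  0.09 -0.92] Ftool [-0.12 -0.93  0.92] M [-0.015 -0.028  0.015] open 52.4 ff 0.0 q7 -0.56
the job is handed in; nothing more can be done
None
```

I handed the job in at 54 s of the 72 s allowed, but it returned no verdict: all four nuts feel snug (0.2–0.29 N m held) at near-equal angles of about 2.6 rad, board levelness is inferred from that, the bystanders were not touched, and the gripper is open and clear.

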